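Show a fluorite slip inside the UV viewing box

TASK

Take the sawn fluorite slip out of its wooden rack and slide it down, fully home, into the open top of the aluminium case standing in its black stand, and let go of it. Then take hold of the case and lower it upright, foot first, through the slot in the lid of the grey UV viewing box until about half of the case's height is inside, and finish while still holding it there, still, without leaning it hard on the box. Leave the fluorite cluster, clay pot, dividers and scoop where they are.

Things in the scene. Friction and masses are not known exactly. Their poses are not given: they have to be found in the camera images.
- slip_center (a point): Centre (half-way up) of the sawn purple fluorite slip, an upright plate 10 (its x, thickness) x 40 (its y, width) x 104 (its z, height) mm, about 130 g. It starts upright in the fixed wooden rack (70 x 90 x 40 mm high), its lowest 25 mm in a recess 2 mm wider each way. Either way round is the same.
- case_center (a point): Centre (half-way up) of the upright aluminium case, 22 (its x) x 56 (its y) x 80 (its z) mm, about 120 g. Its open-topped pocket, centred, is 12 (x) x 42 (y) mm with a 2 mm chamfer, 74 mm deep over a 6 mm floor: the slip, fully home, stands 30 mm out and its centre is 18 mm above this point. Grip it across the 56 mm width near its top. Either way round is the same.
- case: The same aluminium case, with a window in each broad face; origin at the centre of its underside (40 mm below its centre), z up. It starts upright in the stand.
- stand: Fixed black plastic stand of the case, 90 x 100 mm, 30 mm high; origin at the centre of its underside. Its recess, centred in the top, 15 mm deep, is 24 (x) x 58 (y) mm; the case in it has its underside 15 mm above the counter.
- slot (a point): Centre of the slot's mouth in the lid's top face, 110 mm up; axes of the box. The slot, 24 (x) x 58 (y) mm, 2 mm wider than the case each way, 2 mm chamfer, passes through the flat 8 mm lid. The UV box is fixed, grey, 150 x 150 x 110 mm, hollow (floor 104 mm below the lid's top), with nothing on the lid or under the slot; its +x side is open.
- cluster: Bystander: purple fluorite crystal cluster on rock, about 70 x 55 x 50 mm, loose; origin at the centre of its underside.
- pot: Bystander: grey clay pot, 84 mm across the rim, 75 mm high, loose; origin at the centre of its underside.
- dividers: Bystander: steel dividers lying flat, about 165 x 50 mm, 10 mm thick, loose; origin on the counter near the middle.
- scoop: Bystander: orange plastic scoop, about 170 x 55 x 28 mm, loose; origin on the counter near the middle.
- viewer: The grey UV viewing box itself, fixed; origin at the centre of its underside, z up. Its slot is given separately.
Mind the look-alikes: they are no part of the job. There is more than one size of the viewer; the job needs the largest.

How it is judged:
By the outcome, as a careful person would: the job done as asked, in the order asked, and still so for the second after the job is handed in, while the arm keeps its last pose, push and grip.
It also fails if it takes over 72 s, if anything falls off the work surface, if the arm or the gripper's body presses on something with over 40 N, if the wrist force passes 120 N, or if a joint passes its speed limit or range.

ROBOT

A 6-joint arm with a two-finger parallel gripper is mounted at the origin on the work surface. World frame = base frame: x ahead of the robot, y to its left, z up, the work surface at z = 0. Lengths are in m, angles in rad, forces in N, time in s.
With the tool pointing down it reaches from about 0.3 to 0.825 m from the base axis. Payload 5.4 kg.
Tool frame: the origin (TCP) lies at the very end of the fingers, on their centre line; the grasp point (between the pads) lies 19 mm behind it; z points along the fingers, x is the direction in which the jaws open and shut, and the axes are right-handed (so a half turn about z gives the same grasp; the last joint's range is limited). The gripper opens to 92 mm and grips with 3 to 60 N. Pads are 20 mm wide; open, the fingers measure 128 mm over their backs; the gripper's body (75 mm by 189 mm) begins 69 mm behind the grasp point.
Start: joints at [-1.508, 0.158, 1.597, -0, 1.386, -0.21], TCP at [0.155, -0.554, 0.215] pointing down, gripper open.
Joint ranges: [-2.91, 2.91], [-0.94, 2.29], [0.18, 2.7], [-1.29, 4.43], [0.17, 2.64], [-3, 3]. Speed limits (rad/s): [2.57, 2.57, 3.14, 3.14, 3.14, 3.14].

INTERFACE

Orientations are given as a rotation vector (axis times angle).
In Python, from workcell import bot gives the robot as it stands. Calls block until the motion is done:
- bot.goto(position, orientation): joint-space move of the TCP to a pose.
- bot.line_to(position, rot=None, max_speed=0.15): straight line of the TCP; rot=None keeps the orientation; max_speed is the mean speed in m/s.
- bot.set_joints(angles): joint-space move.
- bot.set_gripper(opening, newtons=None): opening from 0.0 (shut) to 1.0 (fully open); newtons is the grip in N (None keeps the last); returns when the fingers have stopped.
- bot.hold(seconds).
- bot.inverse_kinematics(position, orientation): joint angles nearest the present ones, or None.
- bot.read_camera(name): name is "scene" or "top"; returns a dict with "pixels" (480x640x3 uint8, blue, green, red), "fx", "fy", "cx", "cy" (pixels), "R" (3x3) and "t" (3): a world point X has camera coordinates R X + t. Camera axes: x right, y down, z forward; pixel columns grow to the right and rows downward; lengths in m; the calibration is good to about 2 mm. A picture is of the moment at which its call begins. There is no depth.
A pose or a line that the arm cannot do raises bot.MotionError and nothing moves.
- bot.job_done(): hands the job in, once; it reports no verdict.
Readings, each from a call of its own:
- bot.current_clock(): time.
- bot.current_joints(): joint angles.
- bot.current_joint_vel(): joint speeds.
- bot.current_effort(): joint torques, N m.
- bot.current_ee_pos(): TCP position.
- bot.current_tool_rot(): TCP orientation.
- bot.current_contact_force(): force on the tool from outside, world axes, zero at the start.
- bot.current_ft_torque(): the same for the moment, N m.
- bot.current_opening(): opening from 0.0 (shut) to 1.0 (fully open).
Only numpy, scipy, OpenCV 4.12 (cv2) and the standard library are available. Lean on these libraries where they do the work, as an engineer would, in place of code of your own. Each camera call takes 0.05 s, during which the arm holds its last target.

## Working session

There is one attempt and no reset: what is moved stays moved. The work goes in short steps, each a Python script; the robot and the scene stay as the last script left them, time stands still between calls to the robot, and variables do not carry over. Pictures are saved under pics/ and viewed, and the job is handed in when it is done.

```bash
mkdir -p pics; ls
python3 - <<'E'
from workcell import bot
import cv2,pickle
d={}
for n in("scene","top"):
    c=bot.read_camera(n);d[n]=c;cv2.imwrite(f"pics/{n}0.png",c["pixels"])
    print(n,c["fx"],c["fy"],c["cx"],c["cy"],c["R"],c["t"])
pickle.dump(d,open("c0.pkl","wb"))
print(bot.current_clock(),bot.current_tool_rot(),bot.current_opening(),bot.current_contact_force())
E
```

```text
pics
scene 434.5073970697877 434.5073970697877 319.21666052195116 241.68223376800321 [[-0.11158382  0.99371379  0.00905274]
 [ 0.53779908  0.06804464 -0.8403226 ]
 [-0.83565615 -0.08889785 -0.54201104]] [ 0.15824871 -0.19210917  1.4343701 ]
top 538.5329344932529 538.5329344932529 329.5917628427631 243.68123547952786 [[-0.01258122 -0.99987422  0.00965661]
 [-0.99623273  0.01170554 -0.08592632]
 [ 0.08580248 -0.01070129 -0.99625469]] [-0.10873074  0.52810995  1.52136716]
0.1 [-2.50186517e+00  1.89795456e+00  1.74990758e-03] 0.9991714407223714 [-0.9400617  -0.28301544  0.08188274]
```

View pics/scene0.png

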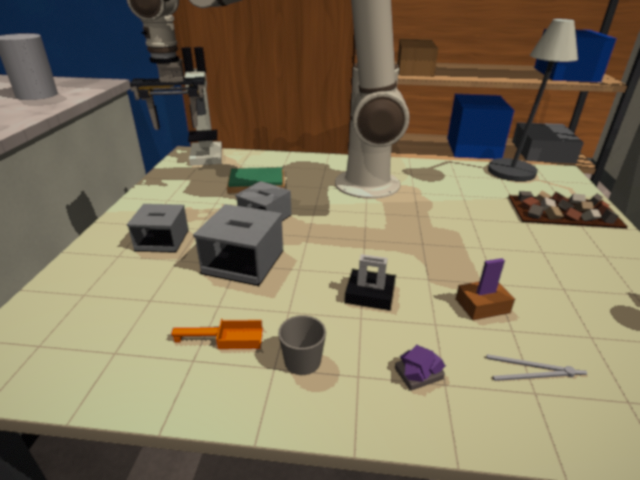

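View pics/top0.png

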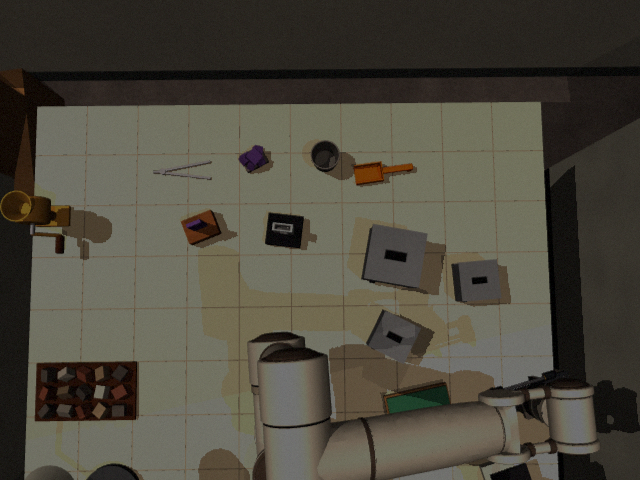

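In the scene view the slip is at (490,278) in its brown rack, and the purple cluster at (421,362) is the look-alike. The case stands in its black stand at (371,275). There are three viewers, at (240,240), (158,227) and (265,200). The first is the largest and sits at top (397,256). I'll check these choices in close crops.

Run:
```python
import cv2,pickle,numpy as np
d=pickle.load(open("c0.pkl","rb"))
t=d["top"]["pixels"]; s=d["scene"]["pixels"]
def crop(im,x,y,w,h,k,g=1.0):
    c=im[y:y+h,x:x+w]; c=cv2.resize(c,None,fx=k,fy=k,interpolation=cv2.INTER_CUBIC); return np.clip(c*g,0,255).astype(np.uint8)
a=np.vstack([np.hstack([crop(t,175,200,64,50,6,1.6),crop(t,255,205,64,50,6,1.6)]),])
b=crop(t,355,215,160,150,2,1.6)
c=np.hstack([crop(s,450,250,80,75,4),crop(s,335,245,80,75,4)])
cv2.imwrite("pics/cropA.png",a);cv2.imwrite("pics/cropB.png",crop(t,350,215,90,80,7,1.6));cv2.imwrite("pics/cropC.png",c)
```

```text
(no output)
```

View pics/cropA.png

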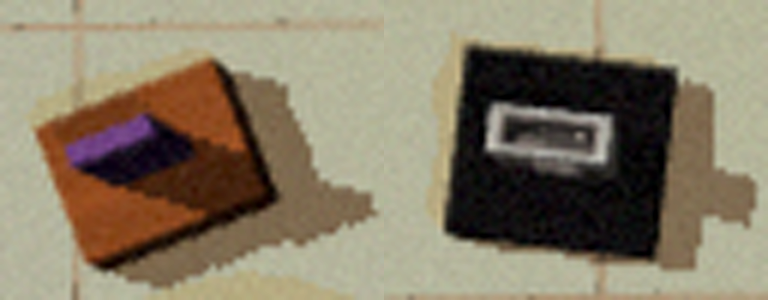

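View pics/cropB.png

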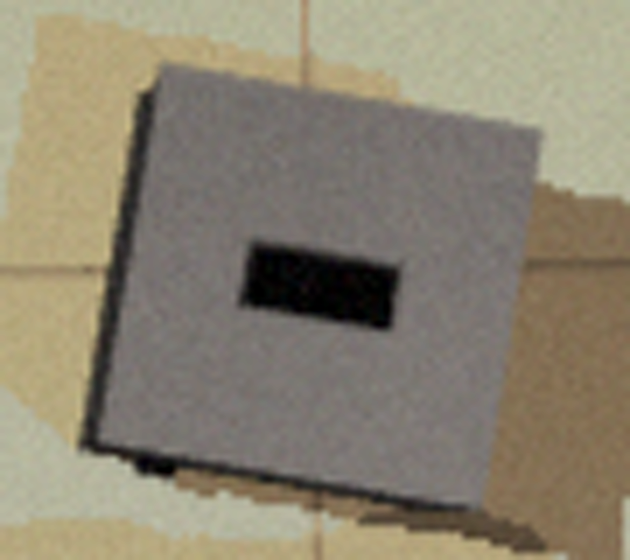

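View pics/cropC.png

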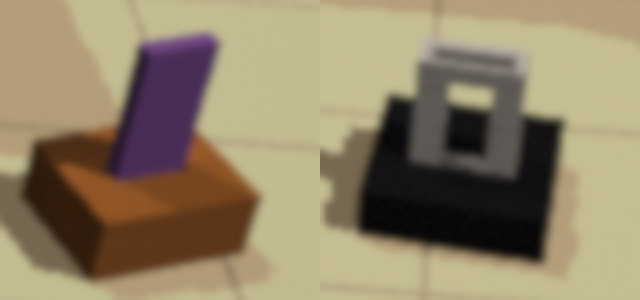

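```bash
cat > vis.py <<'E'
import cv2,numpy as np
def ray_plane(c,uv,z):
    uv=np.asarray(uv,float).reshape(-1,2)
    K=np.array([[c["fx"],0,c["cx"]],[0,c["fy"],c["cy"]],[0,0,1]])
    R=np.array(c["R"]);t=np.array(c["t"])
    o=-R.T@t
    d=(R.T@np.linalg.inv(K)@np.c_[uv,np.ones(len(uv))].T).T
    s=(z-o[2])/d[:,2]
    return o+s[:,None]*d
def proj(c,X):
    p=np.array(c["R"])@np.asarray(X,float)+np.array(c["t"])
    return np.array([c["fx"]*p[0]/p[2]+c["cx"],c["fy"]*p[1]/p[2]+c["cy"]])
def up(c,x,y,w,h,k=8):
    return cv2.resize(cv2.GaussianBlur(c["pixels"],(0,0),0.5)[y:y+h,x:x+w],None,fx=k,fy=k,interpolation=cv2.INTER_LINEAR)
def rects(c,mask,x,y,k,z,n=2,hull=True):
    cs,_=cv2.findContours(mask.astype(np.uint8)*255,cv2.RETR_CCOMP,cv2.CHAIN_APPROX_NONE)
    out=[]
    for q in sorted(cs,key=cv2.contourArea)[::-1][:n]:
        uv=(q.reshape(-1,2)+0.5)/k-0.5+[x,y]
        P=ray_plane(c,uv,z)[:,:2]*1000
        r=cv2.minAreaRect(P.astype(np.float32))
        M=cv2.moments(P.astype(np.float32))
        cen=(M['m10']/M['m00'],M['m01']/M['m00'])
        # long-axis yaw
        b=cv2.boxPoints(r);e=[b[1]-b[0],b[2]-b[1]];e=max(e,key=np.linalg.norm)
        print("z",z,"rect c",np.round(r[0],1),"size",np.round(r[1],1),"long yaw",round(np.degrees(np.arctan2(e[1],e[0]))%180,1),"centroid",np.round(cen,1),"A",round(M['m00'],0),"px",np.round(uv.mean(0),1))
        out.append((r,P,uv))
    return out
E
python3 - <<'E'
import pickle,cv2,numpy as np
from vis import *
d=pickle.load(open("c0.pkl","rb"))
t=d["top"];k=8
x,y,w,h=350,215,90,80
im=up(t,x,y,w,h).astype(int);g=im.sum(2)/3
yy,xx=np.mgrid[0:h*k,0:w*k]
hsv=cv2.cvtColor(im.astype(np.uint8),cv2.COLOR_BGR2HSV)
print("lid px",im[30*k,20*k],im[40*k,46*k],im[25*k,5*k])
print("LID"); rects(t,(hsv[...,1]<45)&(g>50),x,y,k,.11,2)
print("slot");rects(t,(g<40)&(abs(xx/k-46)<17)&(abs(yy/k-40)<12),x,y,k,.11,1)
x,y,w,h=255,205,64,50
im=up(t,x,y,w,h).astype(int);g=im.sum(2)/3
print("stand px",im[10*k,15*k],im[int(18*k),int(18.2*k)], im[22*k,25*k])
print("stand");rects(t,(g<55),x,y,k,.03,1)
yy,xx=np.mgrid[0:h*k,0:w*k]
print("case top");rects(t,(g>60)&(abs(xx/k-27.5)<11.5)&(abs(yy/k-22)<6.5),x,y,k,.095,2)
x,y,w,h=175,200,64,50
im=up(t,x,y,w,h);hsv=cv2.cvtColor(im,cv2.COLOR_BGR2HSV)
pur=(hsv[...,0]>120)&(hsv[...,0]<165)&(hsv[...,1]>60)
print("slip top");rects(t,pur&(hsv[...,2]>70),x,y,k,.119,1)
yy,xx=np.mgrid[0:h*k,0:w*k]
print("rack");rects(t,((hsv[...,0]<18)&(hsv[...,1]>130)|pur)&(xx/k<46),x,y,k,.04,1)
cv2.imwrite("pics/m.png",np.hstack([im,np.repeat((pur*255)[...,None],3,2).astype(np.uint8)])[::1,::1][:600,:800])
E
```

```text
lid px [54 56 58] [2 3 2] [ 78 104 113]
LID
z 0.11 rect c [ 508.9 -314.8] size [188.3 206.1] long yaw 169.6 centroid [ 502.8 -307.3] A 27987.0 px [402.7 245. ]
z 0.11 rect c [ 400.2 -218.2] size [129.5  47.4] long yaw 67.6 centroid [ 408.5 -210.3] A 2580.0 px [368.1 284.5]
slot
z 0.11 rect c [ 485.5 -291.4] size [59.3 25.8] long yaw 79.6 centroid [ 485.4 -291.4] A 1446.0 px [395.3 255.4]
stand px [11 11 11] [65 68 69] [30 33 34]
stand
z 0.03 rect c [565.9  13.9] size [104.7  95.8] long yaw 82.8 centroid [566.5  13.9] A 9561.0 px [284.3 230.2]
case top
z 0.095 rect c [566.9  15.6] size [57.  25.7] long yaw 82.6 centroid [567.9  15.2] A 1247.0 px [282.1 227. ]
z 0.095 rect c [568.9  15.7] size [42.7 13.7] long yaw 84.4 centroid [568.8  15.8] A 495.0 px [281.8 226.7]
slip top
z 0.119 rect c [579.3 254.4] size [ 8.9 37.6] long yaw 112.0 centroid [579.  254.8] A 251.0 px [192.4 222.7]
rack
z 0.04 rect c [577.  250.1] size [76.8 95.3] long yaw 111.4 centroid [577.1 250.5] A 6969.0 px [200.6 227.2]
```

Run:
```python
import pickle,cv2,numpy as np
from vis import *
d=pickle.load(open("c0.pkl","rb"))
s=d["scene"];t=d["top"]
def box(c,z,yaw,L,W):
    a=np.radians(yaw);l=np.array([np.cos(a),np.sin(a)]);n=np.array([-l[1],l[0]])
    return [np.r_[np.array(c)/1000+i*l*L/2000+j*n*W/2000,z] for i,j in((1,1),(1,-1),(-1,-1),(-1,1))]
items=[([485.5,-291.4],.11,79.6,58,24),([485.5,-291.4],.11,79.6,150,150),([568.8,15.8],.095,83,56,22),([568.8,15.8],.095,83,42,12),([568.8,15.8],.03,83,100,90),
 ([579.2,254.6],.119,111.7,40,10),([579.2,254.6],.04,111.7,40,10),([579.2,254.6],.04,111.7,90,70)]
for nm,c,ws in(("s",s,((190,195,105,90),(335,245,75,65),(450,250,75,75))),("t",t,((350,215,90,80),(255,205,64,50),(175,200,64,50)))):
    tiles=[]
    for (x,y,w,h) in ws:
        k=6;m=np.clip(up(c,x,y,w,h,k)*(1.6 if nm=="t" else 1),0,255).astype(np.uint8)
        for it in items:
            p=np.array([(proj(c,X)-[x,y]+.5)*k for X in box(*it)]).round().astype(np.int32)
            cv2.polylines(m,[p],True,(0,255,0),1)
        tiles.append(cv2.resize(m,(400,300)))
    cv2.imwrite(f"pics/ov_{nm}.png",np.vstack([np.hstack(tiles[:2]),np.hstack([tiles[2],tiles[2]*0])]))
o=-np.array(t["R"]).T@t["t"];print(o,-np.array(s["R"]).T@s["t"])
```

```text
[ 0.39421538 -0.09861829  1.5620977 ] [ 1.31961433 -0.01666951  0.61457817]
```

View pics/ov_s.png

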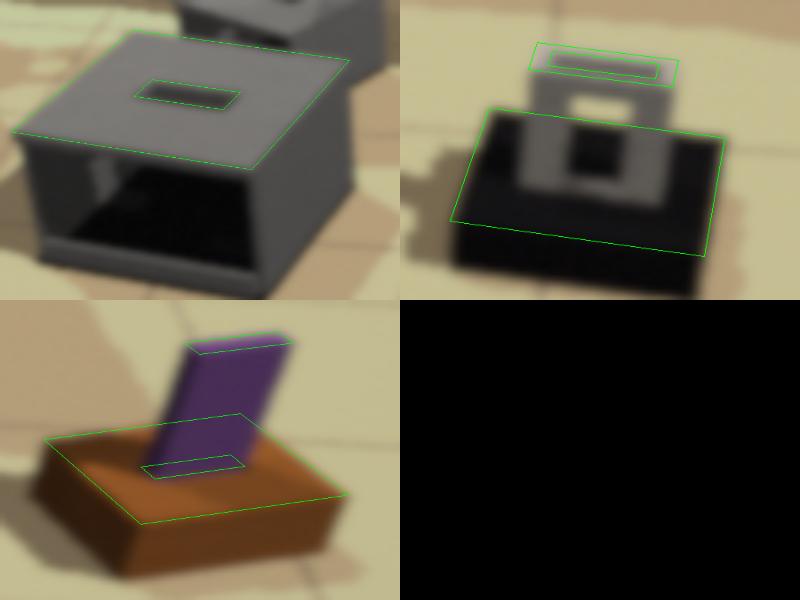

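View pics/ov_t.png

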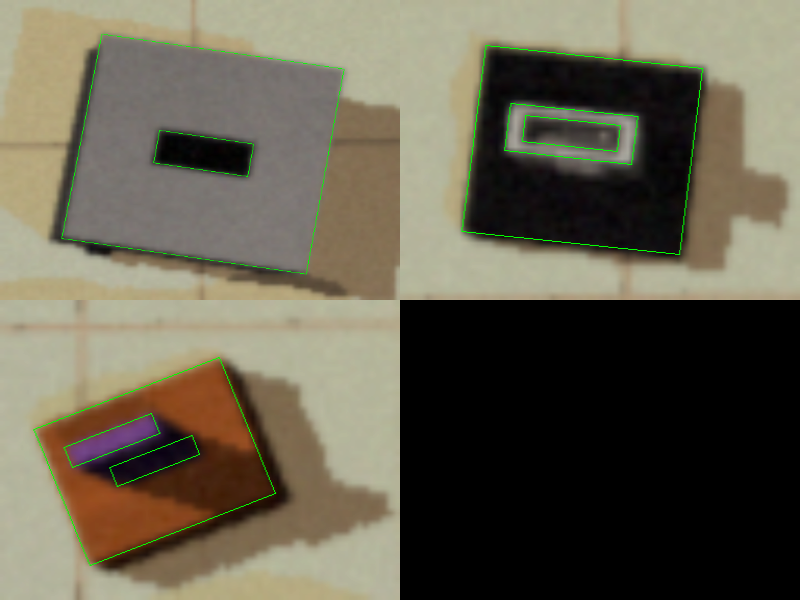

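Both overlays agree to about 1–2 mm. The largest box's slot is at (485.5, −291.4), the case at (568.8, 15.8) and the slip at (579.2, 254.6) mm, and the sizes and heights match what was given. Next I pick the slip, with the jaws across its 10 mm thickness and the tips 27 mm below its top.

```bash
cat > h.py <<'E'
from workcell import bot
import numpy as np,cv2
from scipy.spatial.transform import Rotation as Ro
def rv(yaw): return (Ro.from_euler('z',yaw,degrees=True)*Ro.from_euler('x',180,degrees=True)).as_rotvec()
def st(m=""):
    print(m,"t",round(bot.current_clock(),2),"pos",np.round(np.array(bot.current_ee_pos())*1000,1),"F",np.round(bot.current_contact_force(),1),"M",np.round(bot.current_ft_torque(),2),"op",round(bot.current_opening(),3))
def shot(n,name="scene"):
    c=bot.read_camera(name);cv2.imwrite(f"pics/{n}.png",c["pixels"]);return c
E
python3 - <<'E'
from h import *
x,y=.5792,.2546
r=rv(21.7);print(bot.inverse_kinematics([x,y,.2],r))
bot.goto([x,y,.17],r);st("above")
bot.line_to([x,y,.092],max_speed=.1);st("down")
bot.set_gripper(0.0,25);st("grip")
shot("grip1");shot("grip1t","top")
E
```

```text
[ 2.23486069e-01  3.15871035e-01  1.44022232e+00 -4.44089210e-16
  1.38549929e+00 -1.55250378e-01]
above t 3.3 pos [579.5 253.8 170. ] F [ 0.2 -0.  -0.2] M [-0.05 -0.11 -0.01] op 1.0
down t 4.23 pos [579.9 254.8  92.9] F [ 0.6  0.2 -0.3] M [-0.01 -0.12  0.  ] op 0.995
grip t 5.44 pos [579.2 254.6  92. ] F [-1.5  0.6 -0.1] M [ 0.02 -0.16 -0.02] op 0.106
```

View pics/grip1.png

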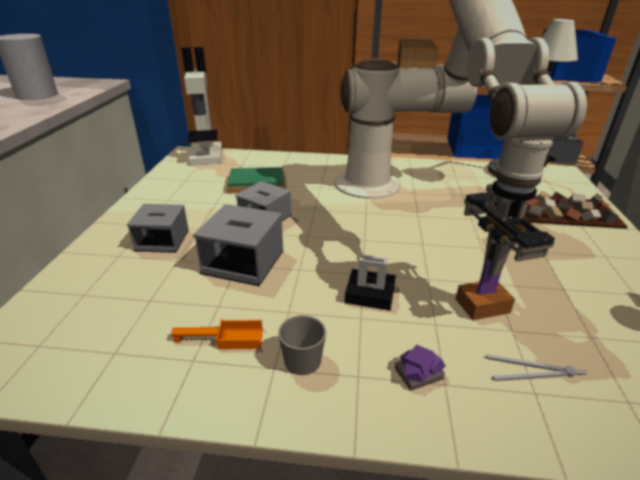

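The slip is held: the opening reads 9.8 mm and the side force is about 1.5 N. I'll lift it and carry it over the case.

Run:
```python
from h import *
bot.line_to([.5792,.2546,.222],max_speed=.12);st("lift")
r=rv(-7)
bot.line_to([.5688,.0158,.222],r,max_speed=.12);st("over")
bot.line_to([.5688,.0158,.182],max_speed=.08);st("low")
import pickle
bot.hold(.3)
pickle.dump({"scene":shot("ov1"),"top":shot("ov1t","top")},open("c1.pkl","wb"));st()
im=cv2.imread("pics/ov1.png")[180:320,310:450];cv2.imwrite("pics/ov1c.png",cv2.resize(im,None,fx=4,fy=4,interpolation=cv2.INTER_CUBIC))
```

```text
lift t 6.78 pos [578.5 254.4 220.7] F [ 0.  -0.2 -2.2] M [-0.05 -0.13  0.02] op 0.104
over t 8.92 pos [568.8  16.3 222. ] F [-1.1 -0.3 -1.1] M [-0.03 -0.05 -0.01] op 0.107
low t 9.57 pos [568.8  15.8 181.9] F [ 0.3  0.2 -0.8] M [-0.03 -0.05  0.04] op 0.108
 t 9.97 pos [569.   15.7 182.3] F [-0.4 -0.3 -1.9] M [-0.05 -0.09  0.  ] op 0.107
```

View pics/ov1c.png

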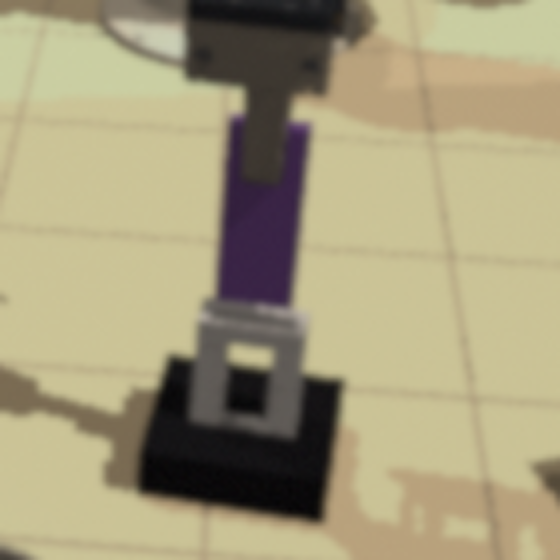

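Run:
```python
import pickle,cv2,numpy as np
from vis import *
d=pickle.load(open("c1.pkl","rb"));s=d["scene"]
x,y,w,h=355,200,40,65;k=8
im=up(s,x,y,w,h,k);hsv=cv2.cvtColor(im,cv2.COLOR_BGR2HSV)
m=((hsv[...,0]>118)&(hsv[...,0]<165)&(hsv[...,1]>90))
L=[];Rr=[]
for v in range(h*k):
    c=np.where(m[v])[0]
    if len(c)>100:
        vv=(v+.5)/k-.5+y
        L.append((vv,(c[0]+.5)/k-.5+x));Rr.append((vv,(c[-1]+.5)/k-.5+x))
L=np.array(L);Rr=np.array(Rr);print(L[0],L[-1],len(L))
sel=(L[:,0]>212)&(L[:,0]<251)
pl=np.polyfit(L[sel,0],L[sel,1],1);pr=np.polyfit(Rr[sel,0],Rr[sel,1],1)
a=np.radians(83);l=np.r_[np.cos(a),np.sin(a),0];n=np.r_[np.sin(a),-np.cos(a),0]
C=np.array([.5688,.0158,0])
# visible front face x+5mm
for z in(.115,.14,.165,.19):
    f=C+n*.005+[0,0,z]
    p1=proj(s,f-l*.02);p2=proj(s,f+l*.02)
    # left front edge / right
    mmpp=40/np.linalg.norm(p2-p1)
    print(z,"exp",p1,p2,"left diff mm",(np.polyval(pl,p1[1])-p1[0])*mmpp,"right diff",(np.polyval(pr,p2[1])-p2[0])*mmpp)
# case side edges at same time
x,y,w,h=345,245,50,40
im=up(s,x,y,w,h,k)
for z in(.06,.07,.08):
    f=C+n*.011+[0,0,z]
    p1=proj(s,f-l*.028);p2=proj(s,f+l*.028)
    row=im[int((p1[1]-y+.5)*k)].astype(int).sum(1);row2=im[int((p2[1]-y+.5)*k)].astype(int).sum(1)
    sat=cv2.cvtColor(im,cv2.COLOR_BGR2HSV)[...,1]
    mm=sat[int((p1[1]-y+.5)*k)]<60; mm2=sat[int((p2[1]-y+.5)*k)]<60
    c1=np.where(mm)[0];c2=np.where(mm2)[0]
    print("case",z,p1,p2,"L",((c1[0]+.5)/k-.5+x-p1[0])*56/(p2[0]-p1[0]),"R",((c2[-1]+.5)/k-.5+x-p2[0])*56/(p2[0]-p1[0]))
```

```text
[226.1875 367.4375] [253.5625 367.1875] 220
0.115 exp [363.34996198 250.51532225] [382.77879077 253.19737678] left diff mm 4.299778462838088 right diff -4.20184684064083
0.14 exp [364.13995419 240.29551272] [383.87692135 242.93023852] left diff mm 4.282707444372716 right diff -4.159389615600385
0.165 exp [364.95461366 229.75659296] [385.00964373 232.33967901] left diff mm 4.265559791254459 right diff -4.116857435091068
0.19 exp [365.79511404 218.88337975] [386.17861856 221.41017176] left diff mm 4.248328520463842 right diff -4.07424519751433
case 0.06 [357.52433125 273.04089426] [383.95842696 276.96264085] L -12.894806529120174 R 20.610808702942485
case 0.07 [357.79393925 269.24043994] [384.38945448 273.1409835 ] L -9.699402170942426 R 4.049199575055762
case 0.08 [358.0667568  265.39474323] [384.82567384 269.27329327] L 0.2526865883268104 R 2.5883807123449456
```

The held slip's centreline matches its expected image position within about 0.1 mm in y, with no lean. I'll lower it step by step, watching the force.

Run:
```python
from h import *
z=.182
bot.line_to([.5688,.0158,.174],max_speed=.05);st()
for z in (.171,.169,.166,.163,.160,.155,.150,.145):
    bot.line_to([.5688,.0158,z],max_speed=.03)
    F=np.mean([bot.current_contact_force() for _ in range(4)],0);st(str(z))
    if F[2]>8 or np.hypot(F[0],F[1])>8: print("STOP");break
shot("ins1");st()
im=cv2.imread("pics/ins1.png")[180:320,310:450];cv2.imwrite("pics/ins1c.png",cv2.resize(im,None,fx=4,fy=4,interpolation=cv2.INTER_CUBIC))
```

```text
t 10.28 pos [568.3  15.9 173.2] F [-1.  -0.3 -0.8] M [-0.01 -0.09  0.01] op 0.104
0.171 t 10.53 pos [568.7  15.8 170.7] F [ 0.7 -0.4 -2.4] M [-0.03 -0.1   0.07] op 0.108
0.169 t 10.78 pos [568.7  15.8 168.9] F [ 0.3 -0.7 -0.3] M [-0.1  -0.1  -0.04] op 0.111
0.166 t 11.03 pos [568.6  15.8 165.7] F [-0.2  0.4 -1.5] M [-0.04 -0.06 -0.03] op 0.107
0.163 t 11.28 pos [568.6  15.8 162.7] F [-0.4  0.7 -1.7] M [-0.02 -0.11 -0.06] op 0.107
0.16 t 11.53 pos [568.6  15.9 159.7] F [ 0.7 -0.1  0. ] M [ 0.01 -0.08 -0.05] op 0.103
0.155 t 11.84 pos [568.6  15.8 154.6] F [ 0.6  0.1 -1. ] M [-0.08 -0.07  0.02] op 0.109
0.15 t 12.16 pos [568.6  15.9 149.7] F [-0.5  0.9 -1. ] M [-0.04 -0.11  0.01] op 0.105
0.145 t 12.47 pos [568.6  15.8 144.7] F [ 0.2  0.5 -0.7] M [-0.1  -0.07 -0.02] op 0.104
 t 12.53 pos [568.7  15.8 144.9] F [ 0.1 -1.  -1.7] M [ 0.   -0.05  0.03] op 0.108
```

View pics/ins1c.png

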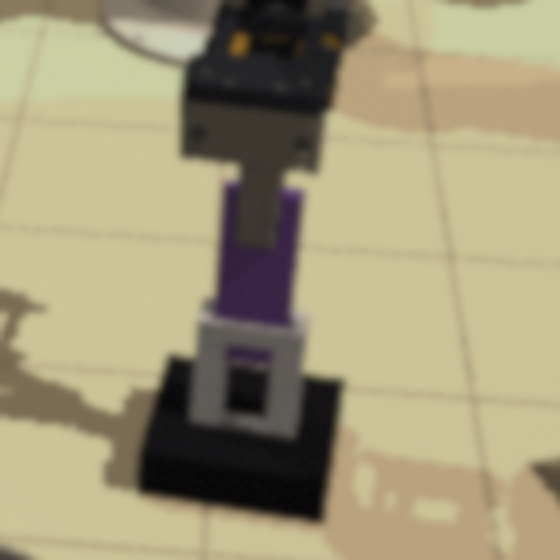

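The slip is in the pocket with no measurable force, and its lower edge shows in the case window at (248,355) in the crop. I'll carry on to home, expected at TCP z ≈ 98 mm.

Run:
```python
from h import *
ok=True
for z in (.135,.125,.115,.108,.104,.101,.0995,.098,.0975,.097,.0965):
    bot.line_to([.5688,.0158,z],max_speed=.04)
    F=np.mean([bot.current_contact_force() for _ in range(4)],0);st(str(z))
    if F[2]>6 or np.hypot(F[0],F[1])>8: print("STOP");break
shot("ins2");st()
im=cv2.imread("pics/ins2.png")[180:320,310:450];cv2.imwrite("pics/ins2c.png",cv2.resize(im,None,fx=4,fy=4,interpolation=cv2.INTER_CUBIC))
```

```text
0.135 t 12.93 pos [568.5  15.9 134.5] F [ 0.4 -0.5 -0.9] M [-0.09 -0.13 -0.04] op 0.106
0.125 t 13.32 pos [568.5  15.9 124.6] F [ 0.1  0.3 -0.8] M [-0.02 -0.12  0.02] op 0.107
0.115 t 13.72 pos [568.5  15.9 114.6] F [ 0.5 -0.6 -0.9] M [-0.03 -0.07 -0.04] op 0.106
0.108 t 14.05 pos [568.5  15.8 107.6] F [ 0.4 -0.1 -1.2] M [-0.05 -0.06 -0.  ] op 0.106
0.104 t 14.3 pos [568.6  15.8 103.7] F [ 0.4 -0.5 -1.6] M [-0.03 -0.08 -0.05] op 0.107
0.101 t 14.55 pos [568.6  15.9 100.7] F [-0.5 -0.3 -1. ] M [-0.04 -0.06 -0.02] op 0.104
0.0995 t 14.8 pos [568.8  15.8  99.4] F [-0.5  0.1 -1.4] M [-0.11 -0.07 -0.02] op 0.108
0.098 t 15.05 pos [568.8  15.8  98. ] F [-1.2 -0.1 -1.7] M [-0.05 -0.08 -0.04] op 0.107
0.0975 t 15.3 pos [568.9  15.8  97.9] F [-1.3 -0.5  2.8] M [0.05 0.31 0.04] op 0.108
0.097 t 15.55 pos [569.   15.8  97.9] F [-3.   0.5  5.9] M [ 0.07  0.62 -0.02] op 0.106
0.0965 t 15.8 pos [569.1  15.7  97.9] F [-2.8  0.8  8.7] M [0.15 0.87 0.01] op 0.106
STOP
 t 15.85 pos [569.1  15.8  97.9] F [-4.   1.1  8.5] M [0.1  0.87 0.03] op 0.109
```

View pics/ins2c.png

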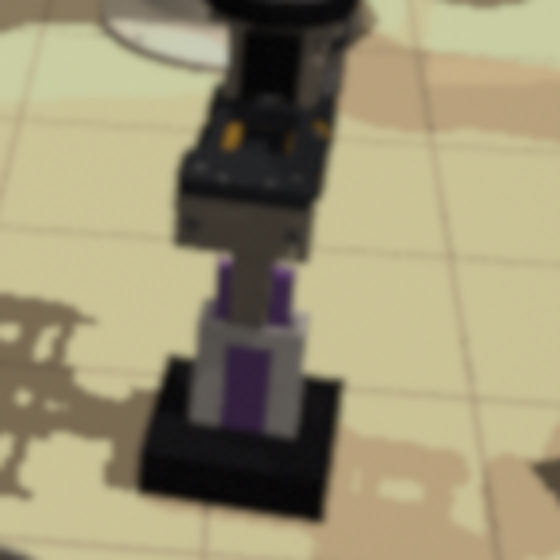

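The slip is home: contact came exactly at TCP z 97.9 mm, and purple fills the window. I'll release it, back off and re-measure from above.

Run:
```python
from h import *
import pickle
bot.line_to([.5688,.0158,.098],max_speed=.04)
bot.set_gripper(0.6);st("rel")
bot.line_to([.5688,.0158,.19],max_speed=.15)
bot.goto([.42,-.1,.25],rv(-97));st("away")
d={"scene":shot("rel"),"top":shot("relt","top")};pickle.dump(d,open("c2.pkl","wb"))
from vis import *
t=d["top"];k=8
x,y,w,h=255,205,64,50
im=up(t,x,y,w,h).astype(np.uint8);hsv=cv2.cvtColor(im,cv2.COLOR_BGR2HSV);g=im.mean(2)
yy,xx=np.mgrid[0:h*k,0:w*k]
pur=(hsv[...,0]>120)&(hsv[...,0]<165)&(hsv[...,1]>60)&(hsv[...,2]>70)
print("slip top");rects(t,pur,x,y,k,.125,1)
print("case top");rects(t,(g>50)&(abs(xx/k-27.5)<12.5)&(abs(yy/k-22)<7),x,y,k,.095,2)
a=cv2.resize(cv2.imread("pics/rel.png")[220:320,320:430],None,fx=3.6,fy=3.6,interpolation=cv2.INTER_CUBIC)
b=cv2.resize(cv2.imread("pics/relt.png")[195:260,245:316],None,fx=5.5,fy=5.5,interpolation=cv2.INTER_CUBIC)
b=np.clip(b*1.6,0,255).astype(np.uint8)
n=min(len(a),len(b));cv2.imwrite("pics/relc.png",np.hstack([a[:n],b[:n]]))
```

```text
rel t 16.9 pos [568.8  15.8  98. ] F [-0.2 -0.4 -0.2] M [-0.   -0.09 -0.01] op 0.603
away t 18.8 pos [420.  -99.7 249.3] F [-0.7 -0.3 -0.4] M [ 0.04  0.04 -0.  ] op 0.601
slip top
z 0.125 rect c [572.5  34.1] size [1.2 2.7] long yaw 153.3 centroid [572.8  34. ] A 2.0 px [274.1 224.1]
case top
z 0.095 rect c [566.   15.6] size [57.1 27.7] long yaw 83.5 centroid [567.9  15.3] A 1218.0 px [282.2 227.2]
z 0.095 rect c [565.9  14.7] size [46.6 16.6] long yaw 83.2 centroid [566.   13.7] A 499.0 px [282.4 227.6]
```

View pics/relc.png

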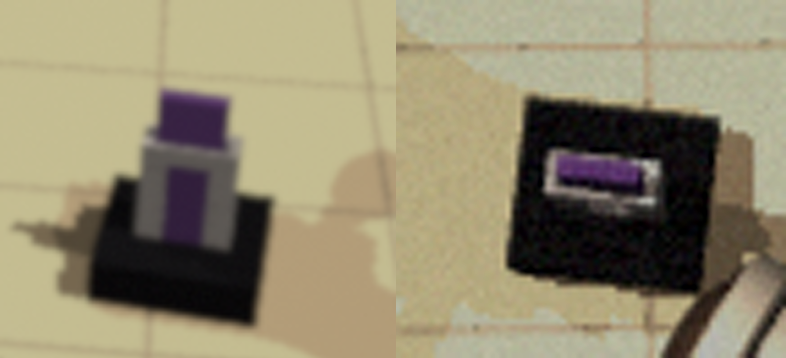

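The slip is fully home and upright, with about 30 mm showing. Now I grip the case across its width.

Run:
```python
from h import *
import pickle
bot.set_gripper(1.0)
r=rv(-97)
bot.goto([.5688,.0158,.17],r);st("above")
bot.line_to([.5688,.0158,.067],max_speed=.08);st("down")
bot.set_gripper(0.0,35);st("grip")
bot.line_to([.5688,.0158,.09],max_speed=.04);st("l1")
bot.line_to([.5688,.0158,.20],max_speed=.12);st("lift")
bot.line_to([.4855,-.2914,.20],rv(-100.4),max_speed=.12);st("over")
bot.line_to([.4855,-.2914,.174],max_speed=.06);bot.hold(.3);st("low")
d={"scene":shot("s1"),"top":shot("s1t","top")};pickle.dump(d,open("c3.pkl","wb"))
im=cv2.imread("pics/s1.png")[130:290,170:330];cv2.imwrite("pics/s1c.png",cv2.resize(im,None,fx=3.6,fy=3.6,interpolation=cv2.INTER_CUBIC))
```

```text
above t 20.43 pos [568.7  15.2 170.5] F [-0.  -0.1  0.6] M [ 0.    0.02 -0.05] op 1.0
down t 21.86 pos [569.4  15.7  67.7] F [-0.4 -0.3  0.6] M [ 0.01 -0.03  0.09] op 1.002
grip t 22.49 pos [569.   16.4  67.1] F [0.2 2.1 0.8] M [ 0.71 -0.11 -0.04] op 0.604
l1 t 23.22 pos [568.7  15.4  90.1] F [-0.5 -0.6 -2.9] M [ 0.02 -0.02  0.  ] op 0.61
lift t 24.28 pos [568.1  15.9 198.8] F [-0.4 -0.1 -2.7] M [ 0.04 -0.01 -0.07] op 0.604
over t 27.08 pos [ 485.6 -291.1  200. ] F [-0.2  0.  -3. ] M [ 0.03  0.06 -0.01] op 0.606
low t 27.97 pos [ 485.7 -291.6  174.4] F [ 1.1  0.3 -2.4] M [ 0.01  0.01 -0.03] op 0.612
```

View pics/s1c.png

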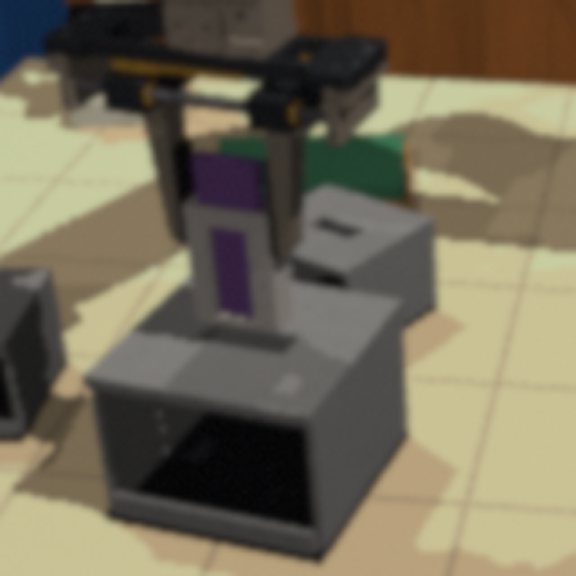

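The case is held (55.8 mm) and upright over the slot, whose dark mouth shows at (250,338) in the crop. I'll lower it step by step.

Run:
```python
from h import *
bot.line_to([.4855,-.2914,.165],max_speed=.05)
for z in (.162,.160,.158,.156,.153,.150,.146,.142):
    bot.line_to([.4855,-.2914,z],max_speed=.03)
    F=np.mean([bot.current_contact_force() for _ in range(4)],0);st(str(z))
    if F[2]>5 or np.hypot(F[0],F[1])>6: print("STOP");break
shot("s2")
im=cv2.imread("pics/s2.png")[130:290,170:330];cv2.imwrite("pics/s2c.png",cv2.resize(im,None,fx=3.6,fy=3.6,interpolation=cv2.INTER_CUBIC))
```

```text
0.162 t 28.65 pos [ 485.6 -291.5  162.1] F [-0.5  0.3 -1.8] M [-0.03 -0.05 -0.  ] op 0.608
0.16 t 28.9 pos [ 485.9 -291.6  161.7] F [-1.5  2.   5.6] M [ 0.37  0.55 -0.12] op 0.607
STOP
```

View pics/s2c.png

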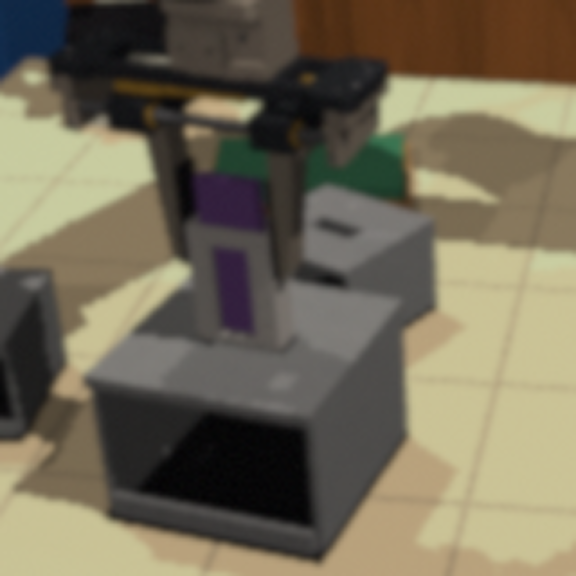

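The case touched the lid at foot height 109.7 mm, so it is slightly off the mouth. I'll back off and measure case against slot in both views.

Run:
```python
from h import *
from vis import *
import pickle
bot.line_to([.4855,-.2914,.172],max_speed=.05);bot.hold(.3)
st();print(Ro.from_rotvec(bot.current_tool_rot()).as_matrix().round(4))
d={"scene":shot("s3"),"top":shot("s3t","top")};pickle.dump(d,open("c4.pkl","wb"))
d0=pickle.load(open("c0.pkl","rb"))
def box(c,z,yaw,L,W):
    a=np.radians(yaw);l=np.array([np.cos(a),np.sin(a)]);n=np.array([-l[1],l[0]])
    return [np.r_[np.array(c)/1000+i*l*L/2000+j*n*W/2000,z] for i,j in((1,1),(1,-1),(-1,-1),(-1,1))]
c=[485.5,-291.4]
def draw(c_,im,win,k,items):
    x,y,w,h=win;m=up(dict(c_),x,y,w,h,k)
    for it,col in items:
        p=np.array([(proj(c_,X)-[x,y]+.5)*k for X in box(*it)]).round().astype(np.int32)
        cv2.polylines(m,[p],True,col,1)
    return m
G=(0,255,0);Rd=(0,0,255)
win=(210,175,55,60)
A=draw(d["scene"],0,win,7,[((c,.12,79.6,56,22),G),((c,.2,79.6,56,22),G),((c,.11,79.6,58,24),Rd)])
B=draw(d0["scene"],0,win,7,[((c,.11,79.6,58,24),Rd),((c,.11,79.6,62,28),G)])
cv2.imwrite("pics/s3o.png",np.hstack([A,B]))
T=draw(d0["top"],0,(378,240,40,32),14,[((c,.11,79.6,58,24),Rd),((c,.11,79.6,62,28),G)])
cv2.imwrite("pics/s3T.png",np.clip(T*2.,0,255).astype(np.uint8))
```

```text
t 29.64 pos [ 485.4 -291.3  171.7] F [ 0.3  0.6 -3.2] M [ 0.03  0.04 -0.09] op 0.609
[[-1.806e-01 -9.836e-01 -4.000e-04]
 [-9.836e-01  1.806e-01  4.000e-04]
 [-3.000e-04  5.000e-04 -1.000e+00]]
```

View pics/s3o.png

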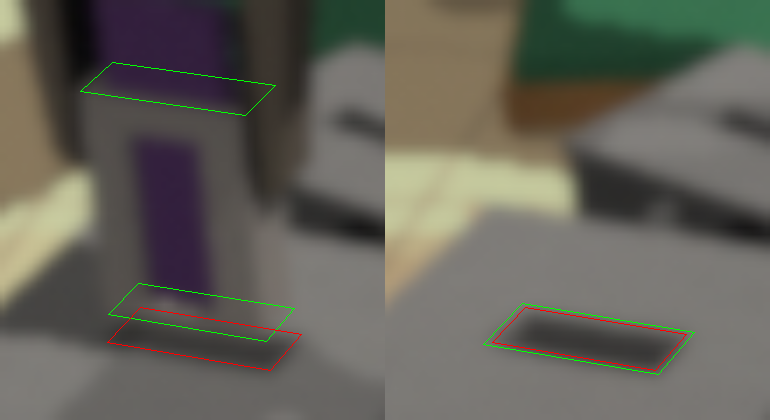

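View pics/s3T.png

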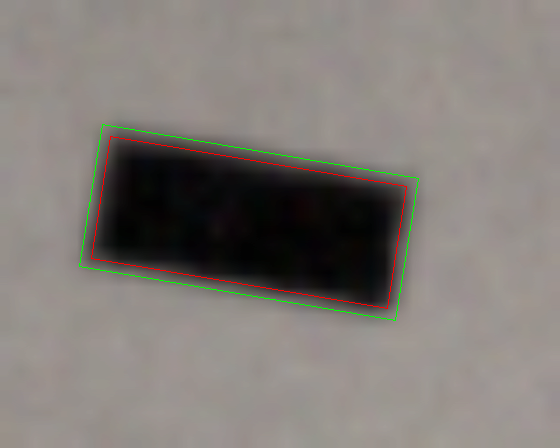

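Run:
```python
import pickle,cv2,numpy as np
from vis import *
d=pickle.load(open("c4.pkl","rb"));d0=pickle.load(open("c0.pkl","rb"))
def cr(c,x,y,w,h,k,g):
    return np.clip(cv2.resize(c["pixels"][y:y+h,x:x+w],None,fx=k,fy=k,interpolation=cv2.INTER_NEAREST)*g,0,255).astype(np.uint8)
A=cr(d["scene"],215,205,45,30,16,1.5)
cv2.imwrite("pics/s3n.png",A)
cv2.imwrite("pics/s3tn.png",cr(d["top"],350,210,100,75,8,2))
# scene estimate of slot from c0 : dark blob at several planes
c=d0["scene"];k=8;x,y,w,h=222,212,42,24
im=up(c,x,y,w,h);g=im.mean(2)
print("lid lev",np.median(g),g.min())
for th in(70,80,90):rects(c,g<th,x,y,k,.11,1)
# top slot by thresholds
c=d0["top"];x,y,w,h=378,240,40,32
g=up(c,x,y,w,h).mean(2);print(np.median(g),g.min())
for th in(20,29,40):rects(c,g<th,x,y,k,.11,1)
```

```text
lid lev 119.33333333333333 55.0
z 0.11 rect c [ 489.1 -289. ] size [49.1 15.1] long yaw 80.8 centroid [ 489.1 -288.6] A 652.0 px [239.4 223.7]
z 0.11 rect c [ 489.  -289.2] size [52.8 19.2] long yaw 80.6 centroid [ 488.9 -288.8] A 919.0 px [239.4 223.6]
z 0.11 rect c [ 488.7 -289.4] size [56.3 23.3] long yaw 80.3 centroid [ 488.8 -289. ] A 1190.0 px [239.4 223.6]
72.33333333333333 1.0
z 0.11 rect c [ 485.2 -291.7] size [55.9 22.5] long yaw 79.4 centroid [ 485.2 -291.5] A 1171.0 px [395.4 255.5]
z 0.11 rect c [ 485.3 -291.5] size [57.5 24. ] long yaw 79.4 centroid [ 485.3 -291.5] A 1301.0 px [395.3 255.5]
z 0.11 rect c [ 485.5 -291.4] size [59.3 25.8] long yaw 79.6 centroid [ 485.4 -291.4] A 1446.0 px [395.3 255.4]
```

View pics/s3n.png

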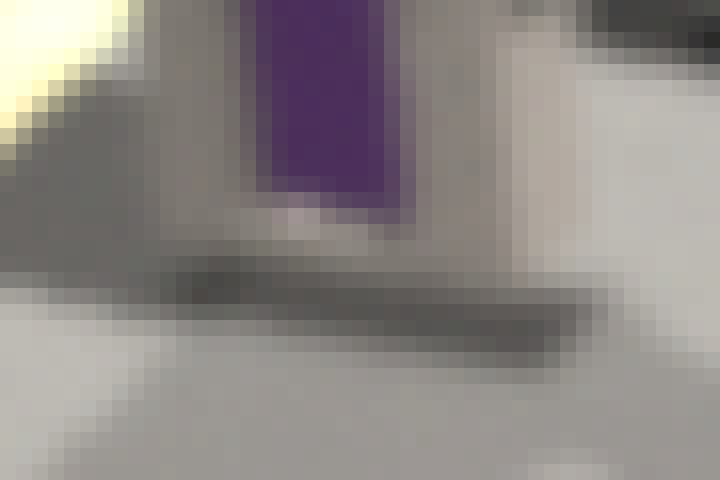

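View pics/s3tn.png

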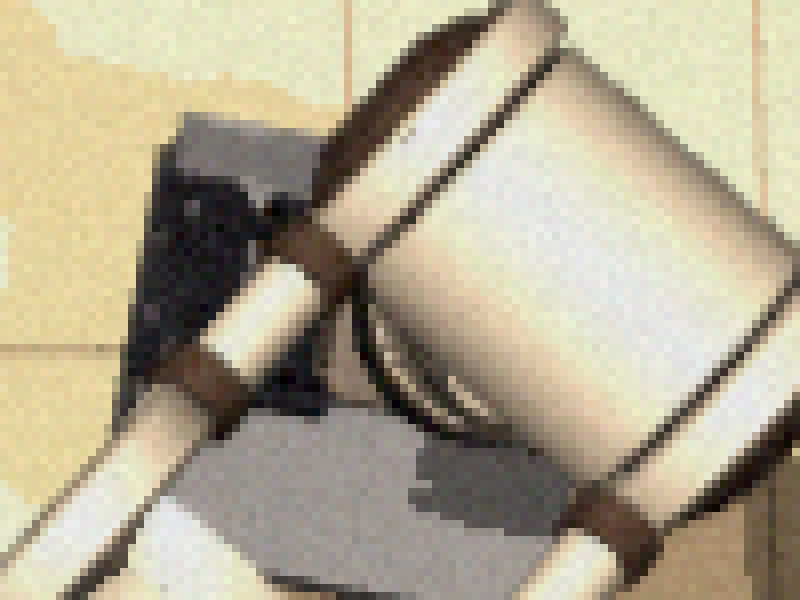

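The scene view puts the slot at about (489, −289) and the top view at (485.4, −291.4), so the true centre is likely between them. I'll probe gently along that direction.

```bash
cat > probe.py <<'E'
from h import *
def mF(n=3):
    a=[]
    for _ in range(n): bot.hold(.03);a.append(np.r_[bot.current_contact_force(),bot.current_ft_torque(),bot.current_ee_pos()])
    return np.mean(a,0)
def probe(x,y,yaw=-100.4,z1=.158):
    bot.line_to([x,y,.1645],rv(yaw),max_speed=.05)
    for z in np.arange(.1625,z1-1e-6,-.001):
        bot.line_to([x,y,z],max_speed=.03)
        m=mF()
        if m[2]>1.5:
            print((x,y),"touch cmd",round(z,4),"zact",round(m[8]*1000,2),"F",m[:3].round(1),"M",m[3:6].round(2),"t",round(bot.current_clock(),1));return False
    print((x,y),"IN",m.round(3));return True
E
python3 - <<'E'
from probe import *
for p in((.4872,-.2902),(.4885,-.2892)):
    if probe(*p):break
else: bot.line_to([.4872,-.2902,.1645],max_speed=.05)
E
```

```text
(0.4872, -0.2902) touch cmd 0.1605 zact 161.87 F [-1.8  1.1  6.1] M [0.41 0.41 0.01] t 31.1
(0.4885, -0.2892) touch cmd 0.1615 zact 161.99 F [-2.7  2.1  4.3] M [0.47 0.51 0.01] t 32.0
```

Run:
```python
from probe import *
c=np.array([.4855,-.2914]);l=np.array([.18,.984]);n=np.array([.984,-.18])
for a,b in((-2,0),(0,2),(0,-2)):
    p=c+a*.001*n+b*.001*l
    print("n,l",a,b,end=" ")
    if probe(*p):break
```

```text
n,l -2 0 (np.float64(0.48353199999999996), np.float64(-0.29103999999999997)) touch cmd 0.1615 zact 162.02 F [-0.4  1.2  2.5] M [ 0.24  0.2  -0.02] t 33.2
n,l 0 2 (np.float64(0.48586), np.float64(-0.28943199999999997)) IN [-4.09e-01  4.07e-01 -2.70e+00  1.90e-02 -1.00e-03  1.50e-02  4.86e-01
 -2.89e-01  1.58e-01]
```

It entered freely 2 mm further along the slot's long axis, with no side force, which agrees with the scene view's y. I'll keep lowering to half depth (TCP z 122 mm).

Run:
```python
from probe import *
x,y=.48586,-.28943
for z in (.155,.151,.147,.142,.137,.132,.127,.122):
    bot.line_to([x,y,z],max_speed=.04);m=mF(2)
    print(round(z,3),"F",m[:3].round(1),"M",m[3:6].round(2),"pos",(m[6:]*1000).round(1))
    if m[2]>3 or np.hypot(*m[:2])>6: print("STOP");break
bot.hold(.3);m=mF(6);print(m.round(2))
shot("f1");st()
im=cv2.imread("pics/f1.png")[130:290,170:330];cv2.imwrite("pics/f1c.png",cv2.resize(im,None,fx=3.6,fy=3.6,interpolation=cv2.INTER_CUBIC))
```

```text
0.155 F [ 0.3 -0.4 -2.5] M [ 0.04  0.   -0.04] pos [ 485.7 -289.3  154.7]
0.151 F [ 0.4  0.5 -2.4] M [ 0.02 -0.02 -0.01] pos [ 485.7 -289.3  150.8]
0.147 F [ 0.4 -0.4 -2.1] M [ 0.04 -0.03 -0.07] pos [ 485.7 -289.3  146.8]
0.142 F [-0.5 -0.  -2.1] M [ 0.03 -0.01  0.06] pos [ 485.7 -289.3  141.8]
0.137 F [ 0.8  0.  -2.2] M [ 0.04 -0.01  0.03] pos [ 485.7 -289.3  136.8]
0.132 F [-0.1  0.3 -2. ] M [ 0.03 -0.02  0.01] pos [ 485.8 -289.3  131.8]
0.127 F [-0.4  0.4 -2.3] M [0.01 0.01 0.  ] pos [ 485.7 -289.3  126.8]
0.122 F [ 0.  -0.4 -1.9] M [ 0.06  0.01 -0.  ] pos [ 485.8 -289.3  121.8]
[-0.23 -0.07 -2.07  0.03  0.01  0.01  0.49 -0.29  0.12]
 t 38.46 pos [ 485.9 -289.4  122. ] F [-1.1  0.7 -2.7] M [0.04 0.03 0.04] op 0.604
```

View pics/f1c.png

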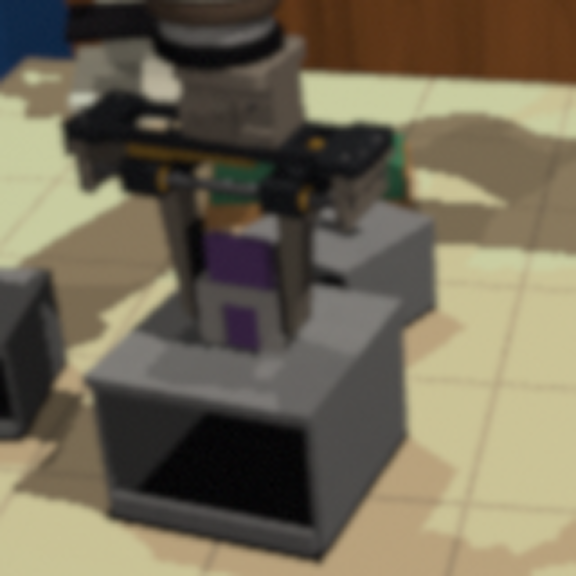

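View pics/f1.png

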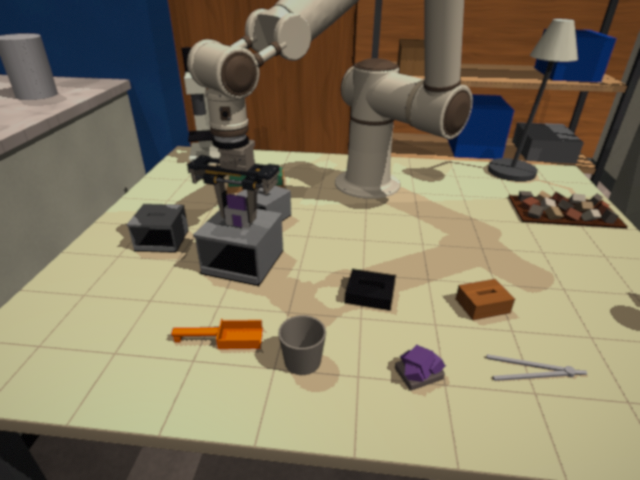

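The case is half in and upright. The force readings show only its weight, and the bystanders haven't moved. I'll hand it in.

Run:
```python
from h import *
st();print(np.abs(bot.current_joint_vel()).max());bot.job_done();print("done")
```

```text
t 38.46 pos [ 485.9 -289.4  122. ] F [-1.1  0.7 -2.7] M [0.04 0.03 0.04] op 0.604
0.0018915869576980565
the job is handed in; nothing more can be done
done
```

The job is done and was handed in at 38.5 s. The slip is fully home in the case, and the arm is holding the case half-way down the slot of the largest viewing box.

- **Slip:** it met the case floor exactly at the expected height (TCP z 97.9 mm). After I let go, the picture showed it upright with about 30 mm standing out.
- **Case:** it is held at 55.6 mm opening with 35 N and was still at hand-in. Its underside is about 40 mm below the lid top, worked out from the grip height. The force reading is little more than its weight (about 2–3 N), so it is not leaning on the box.
- **Disagreement between views:** the two cameras put the slot 2–4 mm apart, and my first centre, from the top view, was about 2 mm off along the slot's length. The case touched the lid lightly four times, with about 6 N or less upward, before it went in freely 2 mm further along.
- **Bystanders:** the cluster, pot, dividers and scoop look unmoved in the last picture, judged by eye.

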